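Stow the blue-panelled carton in the slide-cover box

TASK

Slide the wooden cover of the green box fully back, lay the small carton with the blue panel flat on the floor of the box, right way up, and let go of it, then slide the cover fully home over it. Leave the bigger carton with the red panel and the round wax tin where they are.

Things in the scene. Friction and masses are not known exactly. Their poses are not given: they have to be found in the camera images.
- kit_box: Green open-topped box fixed to the bench, 156 (its x) x 150 (its y) x 67 mm high. Origin: centre of its underside, on the bench; z up. Its low end, from which the cover runs out, is at its -x (roughly toward the robot). Walls 8 mm, so the inside is 140 (x) x 134 (y) mm; inner floor 6 mm above the origin; the cover's underside passes 50 mm above the inner floor. The groove lips on the two long sides reach 67.5 mm above the bench and overhang the opening by 3 mm a side.
- cover (a joint): Sliding cover of light wood in grooves on top of the box, 6 mm thick, upper face 62.5 mm above the bench. Value in m: 0 = fully home (shut), 0.145 = fully back (end stop), moving toward the box's -x as it grows; at 0.145 the whole inside is uncovered. Stays where it is left; about 2 N move it.
- cover_grip (a point): Middle of the top face of the black grip bar on the cover, 86.5 mm above the bench. The bar is 16 mm thick along the box's x, 70 mm long along its y and stands 24 mm above the cover. It moves with the cover; with the cover home it lies right above the box's origin. The point's axes are parallel to the box's.
- blue_carton: The smaller brown cardboard carton with blue printed panels, rigid, closed, loose: 90 (its x) x 55 (its y) x 42 mm high. Origin: centre of its underside; z up. It may stand in either of two places on the bench left of the vice. Behind these places stands a wooden drawer cabinet 0.26 m high with its lower drawer pulled out (front about 0.6 m from the robot): lifted things must not swing outward into it.
- red_carton: Bystander: the bigger brown carton with red printed panels, 110 (x) x 60 (y) x 50 mm high. Origin: centre of its underside. It stands in the other of the two places; leave it there.
- wax_tin: Bystander: round tin with a cream lid, 95 mm across, 40 mm high, standing on the bench between the cartons and the box. Origin: centre of its underside. Leave it there.

How it is judged:
By the outcome, as a careful person would: the job done as asked, in the order asked, and still so for the second after the job is handed in, with the robot touching nothing.
It also fails if it takes over 64 s, if anything falls off the work surface, if the arm or the gripper's body presses on something with over 40 N, if the wrist force passes 120 N, or if a joint passes its speed limit or range.

ROBOT

A 6-joint arm with a two-finger parallel gripper is mounted at the origin on a cart in front of the work surface, level with it; the furniture and walls round the work are solid. World frame = base frame: x ahead of the robot, y to its left, z up, the work surface at z = 0. Lengths are in m, angles in degrees, forces in N, time in s.
With the tool pointing down it reaches from about 0.4 to 0.825 m from the base axis. Payload 7 kg.
Tool frame: the origin (TCP) lies at the very end of the fingers, on their centre line; the grasp point (between the pads) lies 19 mm behind it (r.hold_point_z is the distance from the TCP to the grasp point, in m); x points along the fingers, y is the direction in which the jaws open and shut, and the axes are right-handed (so a half turn about x gives the same grasp; the last joint's range is limited). The gripper opens to 88 mm and grips with 3 to 60 N. Pads are 19 mm wide; open, the fingers measure 130 mm over their backs; the gripper's body (78 mm by 193 mm) begins 47 mm behind the grasp point.
Start: joints at [-50.816, 20.546, 0.682, 0, -70.136, -16.507], TCP at [0.26, -0.623, 0.227] pointing down, gripper open.
Joint ranges: [-176.03, 176.03], [-82.01, 121.73], [-58.28, 71.71], [-173.87, 95.51], [-174.79, -0.11], [-173.66, 173.66]. Speed limits (degrees/s): [136.94, 136.94, 172.46, 180, 180, 180].

INTERFACE

Orientations are given as [roll, pitch, yaw] about the fixed x, y, z axes, in that order (R = Rz(yaw) Ry(pitch) Rx(roll)).
In Python, from plant import r gives the robot as it stands. The module is installed in compiled form; this text tells all that it offers.
- The arm moves only by the shell command python3 -m creep 'ROWS' [FORCE]. ROWS is JSON, a list of rows, each a list of 7 numbers: the turn, a rotation vector about the tool's x, y, z in rad, then the shift along the tool's x, y, z in cm, then the opening in per cent of the stroke, from 0 (shut) to 100 (fully open). In form: [[rx, ry, rz, x, y, z, fingers], ...]. A call has 1 to 8 rows; each row shifts and turns the commanded pose from where the row before left it, along the tool's axes as they then stand; what a row does not reach is not made up. A row lasts 1/10 s, in which the tool goes at most 50 mm and 8.59 degrees, less where a joint would pass 70% of its speed; a pose out of reach is approached as far as the arm can. A call is refused whole if a number of a shift passes 5 or a number of a turn 0.15, either way. A call with a gripper value outside its range is refused whole. The fingers move at their own pace and stop on an object; FORCE is the grip in N (left out, the last holds). Time passes only in rows, so rows that do not move let the fingers close. It gives the time, the measured TCP pose, the force and the opening at its end, in the units of the state.
- r.get_state(): the state, without advancing time (a new reading comes with each control period).
- r.capture(name): name is "side" or "top" or "wrist"; returns (picture, depth): 384x512x3 uint8, blue, green, red; 384x512 float32, m along the optical axis (not along the pixel's ray), 0 where there is no reading.
- r.camera_info(name): a dict with "fovy" (degrees; the focal length in pixels is half the picture's height over the tangent of half this angle, whatever the lens; pixels are square), "cx", "cy" (the principal point, pixels), "camera_from_world" (4x4, takes a point from world to camera coordinates). Camera axes: x right, y down, z forward; pixel columns grow to the right and rows downward; lengths in m; the calibration is good to about 2 mm. The wrist camera is an equidistant fisheye: a pixel r from the principal point sees the ray r / f radians off the axis. A picture is of the moment at which its call begins: read the wrist's pose just before it. camera_info takes no time and is no camera call; for the wrist camera it gives the pose at the moment of the call.
- r.close_job(): hands the job in, once; it reports no verdict.
Trained networks look in the newest picture that a camera, given by its name, has taken for a name from the list of things; names that differ only in an ending like _2 or _b are one class to them, and where a whole thing is asked for, a point or a joint stands for the part that bears it (a point fixed in the world has none). Each returns a list of dicts, best first, with "score" (0 to 1); they miss things now and then, are a little off and sometimes report something else, mostly with a low value. They report only what shows in the picture. A call takes as long as a camera call.
- r.look_for(query, camera): "rect" ([left, top, right, bottom] in pixels, round what is visible of it).
- r.masks_of(query, camera): "pixels" (384x512 bool, what is visible of it) and "rect" ([left, top, right, bottom] in pixels, round what is visible of it).
The state is a dict: "time_s": time; "joints": joint angles; "qd": joint speeds; "joint_torque": joint torques, N m; "tcp_pos": TCP position; "eef_rot": TCP orientation; "contact_force": force on the tool from outside, world axes, zero at the start; "moment": the same for the moment, N m; "gripper_width": finger opening in m.
Only numpy, scipy, OpenCV 4.12 (cv2) and the standard library are available. Lean on these libraries where they do the work, as an engineer would, in place of code of your own. Each camera call takes 0.05 s, during which the arm holds its last target. There are 200 camera calls.

## Working session

There is one attempt and no reset: what is moved stays moved. The work goes in short steps, Python scripts to look and compute and a shell command to move; the robot and the scene stay as the last step left them, time stands still between calls to the robot, and variables do not carry over. Pictures are saved under pics/ and viewed, about 8 in all and at most 12, crops included, and the job is handed in when it is done.

```bash
mkdir -p pics; cat > h.py <<'E'
import numpy as np, cv2
from plant import r
from scipy.spatial.transform import Rotation as R
def cam(n):
    i=r.camera_info(n); f=192/np.tan(np.radians(i['fovy']/2)); return f,i['cx'],i['cy'],np.array(i['camera_from_world'])
def cloud(n,d):
    f,cx,cy,T=cam(n); v,u=np.mgrid[:384,:512]; x=u-cx; y=v-cy
    if n=='wrist':
        rr=np.hypot(x,y)+1e-9; t=np.tan(np.minimum(rr/f,1.5)); X=x/rr*t; Y=y/rr*t
    else: X=x/f; Y=y/f
    P=np.stack([X*d,Y*d,d],-1); Ti=np.linalg.inv(T)
    W=P@Ti[:3,:3].T+Ti[:3,3]; W[d<=0]=np.nan; return W
def top(W,m,lo=None):
    p=W[m]; p=p[~np.isnan(p[:,2])]
    z=np.percentile(p[:,2],90) if lo is None else lo
    q=p[abs(p[:,2]-z)<.006]; rc=cv2.minAreaRect((q[:,:2]*1000).astype(np.float32))
    return z,np.median(q,0).round(4),[np.round(a,1) for a in rc],len(q)
E
python3 - <<'E'
from h import *
s=r.get_state(); print({k:np.round(v,3) for k,v in s.items()})
ims=[]
for n in ['side','top','wrist']:
    im,d=r.capture(n); W=cloud(n,d); ims.append(im); np.save(n+'.npy',W)
    T=np.linalg.inv(cam(n)[3]);print(n,'cam at',T[:3,3].round(3),'fwd',T[:3,2].round(2))
    for q in ['kit_box','cover','cover_grip','blue_carton','red_carton','wax_tin']:
        for o in r.masks_of(q,n)[:2]:
            try: print(q,round(o['score'],2),np.round(o['rect']),*top(W,o['pixels']))
            except Exception as e: print(q,o['score'],e)
for n,im in zip(['side','top','wrist'],ims): cv2.imwrite(f'pics/{n}0.png',im)
cv2.imwrite('pics/a.png',cv2.resize(np.hstack(ims[:2]),(800,300)))
E
```

```text
{'time_s': np.float64(0.0), 'joints': array([-5.0816e+01,  2.0591e+01,  6.3200e-01, -2.2000e-02, -7.0136e+01,
       -1.6506e+01]), 'qd': array([-0.07 ,  0.015,  0.06 , -0.046,  0.048, -0.056]), 'joint_torque': array([ 3.0000e-03, -5.8272e+01,  2.9306e+01,  6.9970e+00,  7.0000e-03,
       -0.0000e+00]), 'tcp_pos': array([ 0.26 , -0.622,  0.226]), 'eef_rot': array([ 94.349,  89.903, 117.02 ]), 'contact_force': array([-0.164,  0.347,  0.025]), 'moment': array([ 0.018, -0.008, -0.044]), 'gripper_width': np.float64(0.087)}
side cam at [0.244 0.842 0.458] fwd [ 0.28 -0.88 -0.39]
kit_box 0.88 [232. 154. 287. 190.] 0.06603313453576576 [ 0.5903 -0.2707  0.0624] [array([ 600.9, -280.5]), array([154.6, 160.4]), np.float64(84.1)] 664
kit_box 0.44 [218. 183. 248. 206.] 0.03969591059802323 [ 0.6256 -0.0876  0.0388] [array([627.8, -93.1]), array([88.7, 91.9]), np.float64(52.2)] 329
cover 0.94 [240. 154. 286. 174.] 0.07501670686810619 [ 0.5936 -0.2641  0.0744] [array([ 592.6, -277.2]), array([67.5, 11.6]), np.float64(75.3)] 40
cover_grip 0.67 [240. 153. 290. 176.] 0.07444544977955858 [ 0.5936 -0.26
[... 986 characters left out ...]
]), array([136.1, 146.4]), np.float64(84.4)] 2063
blue_carton 0.87 [205. 212. 246. 245.] 0.04459998986343514 [0.4464 0.0624 0.0422] [array([446.6,  63. ]), array([90.2, 54.6]), np.float64(66.9)] 678
red_carton 0.78 [128. 214. 177. 240.] 0.05285354534916298 [0.4525 0.2466 0.0502] [array([452.7, 247.3]), array([ 60.2, 109.7]), np.float64(5.7)] 956
wax_tin 0.61 [269. 144. 304. 177.] 0.04227702175969674 [ 0.63   -0.0954  0.0397] [array([629.7, -95.8]), array([92.5, 92.5]), np.float64(71.2)] 898
wrist cam at [ 0.188 -0.654  0.385] fwd [ 0.27  0.11 -0.96]
kit_box 0.54 [353. 362. 363. 373.] 0.3349683175564392 [ 0.2341 -0.6076  0.3355] [array([ 234.2, -607.6]), array([1.5, 3.4]), np.float64(63.2)] 9
```

View pics/a.png

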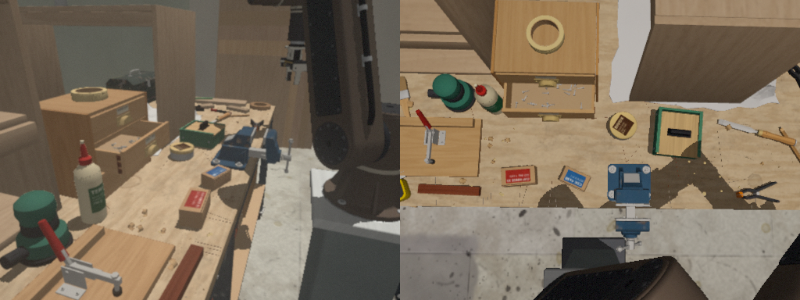

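```bash
python3 - <<'E'
from h import *
for n in ['top','side']:
    W=np.load(n+'.npy'); p=W.reshape(-1,3); p=p[~np.isnan(p[:,0])]
    b=p[(p[:,0]>.45)&(p[:,0]<.75)&(p[:,1]<-.15)&(p[:,1]>-.42)&(p[:,2]>.05)]
    g=b[(b[:,2]>.078)&(b[:,2]<.1)]
    print(n,len(b),[np.round(a,1) for a in cv2.minAreaRect((b[:,:2]*1000).astype(np.float32))],len(g),np.median(g[:,2]) if len(g) else 0, cv2.minAreaRect((g[:,:2]*1000).astype(np.float32)) if len(g)>3 else 0, 'max z',b[:,2].max())
im=cv2.imread('pics/top0.png'); cv2.imwrite('pics/b.png',cv2.resize(im[120:260,120:400],(800,400),interpolation=2))
T=R.from_euler('xyz',r.get_state()['eef_rot'],degrees=True).as_matrix(); print(T.round(2))
E
```

```text
top 18464 [array([ 600.5, -285. ]), array([298.9, 269.9]), np.float64(0.0)] 456 0.08608826477868436 ((596.189697265625, -284.74420166015625), (267.99383544921875, 263.356689453125), 89.72634887695312) max z 0.5377270683074716
side 5851 [array([ 621.1, -285.4]), array([210.9, 269.9]), np.float64(0.2)] 201 0.08658926359805624 ((656.6392211914062, -305.59381103515625), (136.46958923339844, 226.96116638183594), 0.20257477462291718) max z 0.5338511713603945
[[ 0.   -0.39  0.92]
 [-0.    0.92  0.39]
 [-1.   -0.    0.  ]]
```

View pics/b.png

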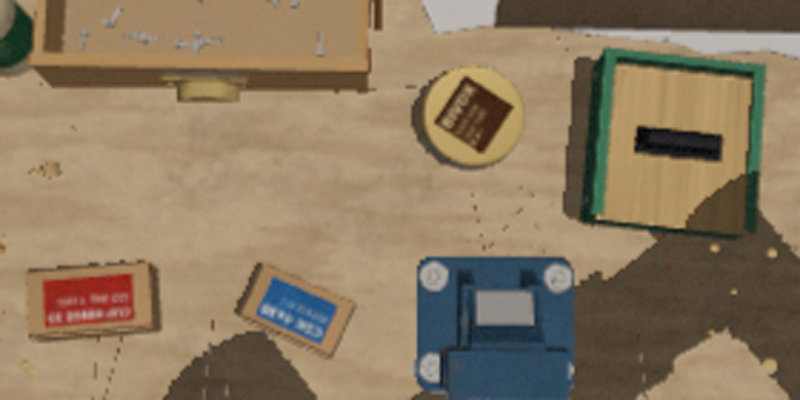

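The top view shows the box with its cover apparently home at upper right (bar at about 680,143 in the crop). The blue carton is at (297,308), the red one at (95,300), and the tin at (475,117). Next I measure the box, the bar and the tall furniture beside the box more precisely.

```bash
python3 - <<'E'
from h import *
im=cv2.imread('pics/top0.png'); W=np.load('top.npy'); S=np.load('side.npy'); ims=cv2.imread('pics/side0.png')
for nm,W_,I in [('top',W,im),('side',S,ims)]:
    roi=(W_[...,0]>.49)&(W_[...,0]<.70)&(W_[...,1]<-.18)&(W_[...,1]>-.39)
    hsv=cv2.cvtColor(I,cv2.COLOR_BGR2HSV)
    gr=roi&(hsv[...,0]>50)&(hsv[...,0]<95)&(hsv[...,1]>90)&(W_[...,2]>.055)&(W_[...,2]<.08)
    bar=roi&(W_[...,2]>.08)&(W_[...,2]<.095)
    wood=roi&(hsv[...,0]<30)&(abs(W_[...,2]-.0625)<.006)
    for k,m in [('green',gr),('bar',bar),('wood',wood)]:
        q=W_[m]
        if len(q)>5: print(nm,k,len(q),np.median(q[:,2]).round(4),[np.round(a,1) for a in cv2.minAreaRect((q[:,:2]*1000).astype(np.float32))])
p=np.vstack([W.reshape(-1,3),S.reshape(-1,3)]); p=p[~np.isnan(p[:,0])]
for y in np.arange(-.45,.35,.05):
    q=p[(abs(p[:,1]-y)<.025)&(p[:,2]>.1)&(p[:,0]>.35)&(p[:,0]<1)]
    if len(q): print(round(y,2),'nearest tall x',np.percentile(q[:,0],1).round(3),'z',q[:,2].min().round(2),q[:,2].max().round(2))
v=p[(abs(p[:,1]+.05)<.12)&(p[:,0]>.3)&(p[:,0]<.56)&(p[:,2]>.03)]
print('vice',v.min(0),v.max(0))
E
```

```text
top green 549 0.066 [array([ 606.3, -281.5]), array([148.7, 156. ]), np.float64(84.8)]
top bar 170 0.0851 [array([ 601.3, -281.6]), array([67.8, 16.6]), np.float64(84.9)]
top wood 2429 0.0621 [array([ 597.1, -284.8]), array([144.7, 147. ]), np.float64(84.3)]
side bar 39 0.0853 [array([ 596.2, -281.2]), array([70.3, 13.8]), np.float64(83.3)]
side wood 481 0.0621 [array([ 597.5, -283.9]), array([147.4, 154.2]), np.float64(84.4)]
-0.45 nearest tall x 0.402 z 0.1 0.57
-0.4 nearest tall x 0.721 z 0.1 0.54
-0.35 nearest tall x 0.722 z 0.1 0.54
-0.3 nearest tall x 0.722 z 0.1 0.54
-0.25 nearest tall x 0.722 z 0.1 0.54
-0.2 nearest tall x 0.722 z 0.1 0.54
-0.15 nearest tall x 0.362 z 0.1 0.54
-0.1 nearest tall x 0.361 z 0.1 0.54
-0.05 nearest tall x 0.357 z 0.1 0.13
-0.0 nearest tall x 0.634 z 0.1 0.27
0.05 nearest tall x 0.634 z 0.1 0.27
0.1 nearest tall x 0.631 z 0.1 0.29
0.15 nearest tall x 0.619 z 0.1 0.29
0.2 nearest tall x 0.634 z 0.1 0.29
0.25 nearest tall x 0.634 z 0.1 0.27
0.3 nearest tall x 0.636 z 0.1 0.27
vice [ 0.30001452 -0.16997389  0.03000544] [0.48013819 0.06998583 0.79689067]
```

```bash
cat >> h.py <<'E'
def go(x,y,z,yaw,ext=0):
    # tool delta to TCP target pointing down, jaw axis at yaw (mod 180)
    s=r.get_state(); M=R.from_euler('xyz',s['eef_rot'],degrees=True).as_matrix(); p=np.array(s['tcp_pos'])
    c=np.degrees(np.arctan2(M[1,1],M[0,1])); d=(yaw-c+90)%180-90; a=np.radians(c+d)
    Y=np.array([np.cos(a),np.sin(a),0]); X=np.array([0,0,-1.]); N=np.stack([X,Y,np.cross(X,Y)],1)
    D=np.array([x,y,z])-p
    print('t',round(s['time_s'],2),'tcp',p.round(4),'yaw',c.round(2),'turn',R.from_matrix(M.T@N).as_rotvec().round(3),'then cm',(N.T@D*100).round(2),'(now axes',(M.T@D*100).round(2),') F',np.round(s['contact_force'],1),'w',round(s['gripper_width'],4),'j6',np.round(s['joints'][5]))
E
python3 -m creep '[[-0.15,0,0,0,0,0,100],[-0.15,0,0,0,0,0,100],[-0.15,0,0,0,0,0,100],[-0.15,0,0,0,0,0,100],[-0.15,0,0,0,0,0,100],[-0.15,0,0,0,0,0,100],[-0.15,0,0,0,0,0,100],[-0.027,0,0,0,0,0,100]]'
python3 -c "from h import *; go(.600,-.281,.15,-5.3)"
```

```text
time_s: 1.85
tcp_pos: [0.2603, -0.6228, 0.2266]
eef_rot: [-111.7, 90.0, -27.1]
contact_force: [-0.9, 0.0, 0.2]
gripper_width: 0.0879
t 1.85 tcp [ 0.2603 -0.6228  0.2266] yaw 174.57 turn [-0.002 -0.     0.   ] then cm [  7.66 -30.67  37.17] (now axes [  7.66 -30.59  37.24] ) F [-0.9  0.   0.2] w 0.0879 j6 45.0
```

```bash
python3 -m creep '[[0,0,0,0,-3,3.6,100],[0,0,0,0,-3,3.6,100],[0,0,0,0,-3,3.6,100],[0,0,0,0,-3,3.6,100],[0,0,0,0,-3,3.6,100],[0,0,0,0,-3,3.6,100],[0,0,0,0,-3,3.6,100],[0,0,0,0,-3,3.6,100]]'
python3 -m creep '[[0,0,0,1,-2.2,2.8,100],[0,0,0,2,-2.2,2.8,100],[0,0,0,3,-2.2,2.8,100],[0,0,0,0,0,0,60]]'
python3 - <<'E'
from h import *
go(.600,-.281,.066,-5.3)
im,d=r.capture('wrist'); W=cloud('wrist',d); cv2.imwrite('pics/w1.png',im)
bar=(W[...,2]>.08)&(W[...,2]<.095)&(abs(W[...,0]-.6)<.06)&(abs(W[...,1]+.28)<.06)
print(bar.sum(),np.median(W[bar],0),cv2.minAreaRect((W[bar][:,:2]*1000).astype(np.float32)))
for o in r.masks_of('cover_grip','wrist')[:1]: print(o['score'],o['rect'])
E
```

```text
time_s: 2.65
tcp_pos: [0.5284, -0.3581, 0.2269]
eef_rot: [-110.9, 90.0, -26.7]
contact_force: [0.6, -1.1, 0.6]
gripper_width: 0.0875
time_s: 3.05
tcp_pos: [0.6015, -0.2787, 0.1617]
eef_rot: [73.4, 89.6, 157.7]
contact_force: [-1.0, 0.2, -1.6]
gripper_width: 0.0836
t 3.05 tcp [ 0.6015 -0.2787  0.1617] yaw 174.34 turn [-0.006  0.002 -0.006] then cm [ 9.57  0.13 -0.24] (now axes [ 9.57  0.07 -0.26] ) F [-1.   0.2 -1.6] w 0.0836 j6 2.0
1475 [ 0.60035136 -0.28854896  0.08849148] ((600.7645874023438, -286.010498046875), (68.15435791015625, 15.375248908996582), 84.76004791259766)
0.62 [178.2, 111.8, 349.2, 251.1]
```

View pics/w1.png

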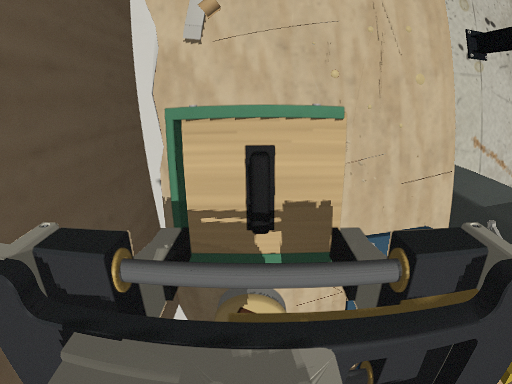

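The wrist view shows the bar at about (260,188), centred between the fingers, with its long side across the jaw direction. I'll go down and grip it.

```bash
python3 -m creep '[[0,0,0,4,0.1,-0.3,60],[0,0,0,3.5,0,0,60],[0,0,0,1.9,0,0,60],[0,0,0,0,0,0,60]]'
python3 -m creep '[[0,0,0,0,0,0,0],[0,0,0,0,0,0,0],[0,0,0,0,0,0,0],[0,0,0,0,0,0,0],[0,0,0,0,0,0,0],[0,0,0,0,0,0,0]]' 20
python3 -c "from h import *; go(.600-.150*.9957,-.283+.150*.092,.067,-5.3)"
```

```text
time_s: 3.55
tcp_pos: [0.5978, -0.2861, 0.0706]
eef_rot: [83.5, 89.8, 167.7]
contact_force: [-0.0, 0.5, 0.8]
gripper_width: 0.0532
time_s: 4.15
tcp_pos: [0.6002, -0.2854, 0.0732]
eef_rot: [-104.2, 89.9, -19.8]
contact_force: [0.2, 1.0, 3.3]
gripper_width: 0.0159
t 4.15 tcp [ 0.6002 -0.2854  0.0732] yaw 174.4 turn [-0.005 -0.     0.001] then cm [ 0.62 15.04  0.24] (now axes [ 0.61 15.04  0.16] ) F [0.2 1.  3.3] w 0.0159 j6 3.0
```

```bash
python3 -m creep '[[0,0,0,0,1,0,0],[0,0,0,0,2,0,0],[0,0,0,0,2.5,0,0],[0,0,0,0,2.5,0,0],[0,0,0,0,2.5,0,0],[0,0,0,0,2,0,0],[0,0,0,0,1.5,0,0],[0,0,0,0,0.5,0,0]]' 
python3 -m creep '[[0,0,0,0,0.2,0,0],[0,0,0,0,0.1,0,0]]'
python3 -c "from h import *; go(.600-.145*.9957,-.283+.145*.092,.067,-5.3)"
```

```text
time_s: 4.95
tcp_pos: [0.4608, -0.2723, 0.0737]
eef_rot: [-96.4, 89.2, -11.9]
contact_force: [27.6, -8.9, -26.6]
gripper_width: 0.0158
time_s: 5.15
tcp_pos: [0.4608, -0.2722, 0.0736]
eef_rot: [-97.2, 89.1, -12.7]
contact_force: [26.7, -10.0, -23.3]
gripper_width: 0.0159
t 5.15 tcp [ 0.4608 -0.2722  0.0736] yaw 174.48 turn [-0.004 -0.002  0.016] then cm [0.66 0.54 0.21] (now axes [0.65 0.55 0.21] ) F [ 26.7 -10.  -23.3] w 0.0159 j6 4.0
```

```bash
python3 -m creep '[[0,0,0,0,0,0,50],[0,0,0,0,0,0,50],[0,0,0,0,0,0,50],[0,0,0,0,0,0,50]]' 
python3 -m creep '[[0,0,0,-4,0,0,50],[0,0,0,-5,0,0,100],[0,0,0,-5,0,0,100],[0,0,0,0,0,0,100]]'
python3 - <<'E'
from h import *
for n in ['wrist','top']:
    im,d=r.capture(n); W=cloud(n,d); cv2.imwrite(f'pics/{n}2.png',im)
    bar=(W[...,2]>.08)&(W[...,2]<.094)&(abs(W[...,0]-.46)<.06)&(abs(W[...,1]+.27)<.06)
    if bar.sum()>5: print(n,bar.sum(),np.median(W[bar],0),cv2.minAreaRect((W[bar][:,:2]*1000).astype(np.float32)))
    hsv=cv2.cvtColor(im,cv2.COLOR_BGR2HSV)
    gr=(hsv[...,0]>50)&(hsv[...,0]<95)&(hsv[...,1]>90)&(abs(W[...,2]-.067)<.007)&(W[...,0]>.49)&(W[...,0]<.71)&(abs(W[...,1]+.28)<.11)
    if gr.sum()>5: print('green',gr.sum(),cv2.minAreaRect((W[gr][:,:2]*1000).astype(np.float32)))
    fl=(abs(W[...,0]-.6)<.04)&(abs(W[...,1]+.28)<.04)
    if fl.sum(): print('floor z',np.nanmedian(W[fl][:,2]))
    o=r.masks_of('blue_carton',n)[:1]
    if o: print(o[0]['score'],top(W,o[0]['pixels']))
go(.4455,.064,.15,157)
E
```

```text
time_s: 5.55
tcp_pos: [0.4513, -0.2705, 0.072]
eef_rot: [71.8, 89.9, 156.2]
contact_force: [-0.0, 0.6, -0.2]
gripper_width: 0.0407
time_s: 5.95
tcp_pos: [0.4552, -0.2721, 0.2195]
eef_rot: [-104.7, 89.4, -20.2]
contact_force: [0.1, -0.0, 0.5]
gripper_width: 0.0622
wrist 936 [ 0.45886861 -0.27121753  0.08291447] ((458.9539489746094, -269.32379150390625), (68.47592163085938, 15.772661209106445), 84.59774017333984)
green 1577 ((601.4813232421875, -283.2002258300781), (148.3451690673828, 152.8780517578125), 84.58216857910156)
floor z 0.0020963022418257204
top 147 [ 0.46134466 -0.26478993  0.08537463] ((461.7637023925781, -269.2932434082031), (68.72929382324219, 16.030576705932617), 85.33001708984375)
green 199 ((675.9794921875, -287.81500244140625), (146.84310913085938, 24.8610897064209), 79.14595031738281)
0.96 (np.float64(0.0444625750765766), array([0.4472, 0.0624, 0.0421]), [array([447.2,  62.7]), array([90. , 54.5]), np.float64(67.3)], 681)
t 6.15 tcp [ 0.4514 -0.2705  0.2115] yaw 174.36 turn [ 0.303  0.001 -0.002] then cm [ 6.15 13.61 30.56] (now axes [ 6.19  3.86 33.22] ) F [ 0.2 -0.4 -0.7] w 0.0787 j6 4.0
```

View pics/wrist2.png

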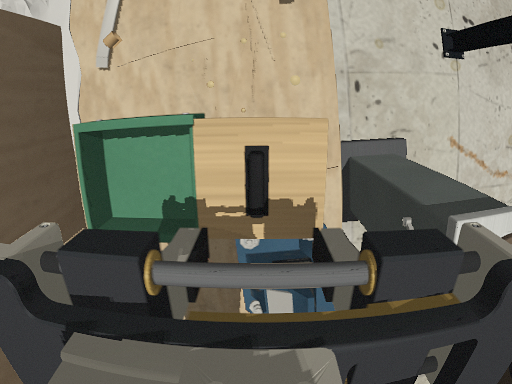

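Cover fully back: it hit the stop at 27 N, the bar moved from x=0.600 to 0.460, and in the picture the box's interior (75–195, 125–235) is open. Next, the carton.

```bash
python3 -m creep '[[0.15,0,0,0,0,0,100],[0.15,0,0,0,0,0,100],[0,0,0,0,1.8,4,100],[0,0,0,0,1.8,4,100],[0,0,0,0,1.8,4,100],[0,0,0,0,1.8,4,100],[0,0,0,0,1.8,4,100],[0,0,0,0,1.8,4,100]]' 
python3 -m creep '[[0,0,0,1,1.8,4,100],[0,0,0,3,0.9,2.5,100],[0,0,0,0,0,0,100]]'
python3 - <<'E'
from h import *
n='wrist'
s=r.get_state()
im,d=r.capture(n); W=cloud(n,d); cv2.imwrite(f'pics/{n}3.png',im)
o=r.masks_of('blue_carton',n)[:1]
if o: print(o[0]['score'],o[0]['rect'],top(W,o[0]['pixels']))
go(.446,.0635,.012,157.2)
E
```

```text
time_s: 6.95
tcp_pos: [0.4446, -0.0065, 0.2112]
eef_rot: [131.9, 89.8, -161.0]
contact_force: [1.3, 0.7, 0.1]
gripper_width: 0.0875
time_s: 7.25
tcp_pos: [0.4436, 0.0639, 0.1682]
eef_rot: [135.2, 89.6, -157.4]
contact_force: [-0.5, -1.2, -0.5]
gripper_width: 0.0875
0.68 [231.2, 136.7, 285.1, 229.9] (np.float64(0.04494880399650814), array([0.4456, 0.0578, 0.0441]), [array([446.9,  60.9]), array([89.8, 54.2]), np.float64(67.2)], 4578)
t 7.35 tcp [0.4452 0.0623 0.1711] yaw 157.3 turn [ 0.002 -0.004 -0.002] then cm [15.91 -0.03  0.14] (now axes [15.9  -0.07  0.2 ] ) F [-1.3 -0.2  0.6] w 0.0876 j6 -56.0
```

View pics/wrist3.png

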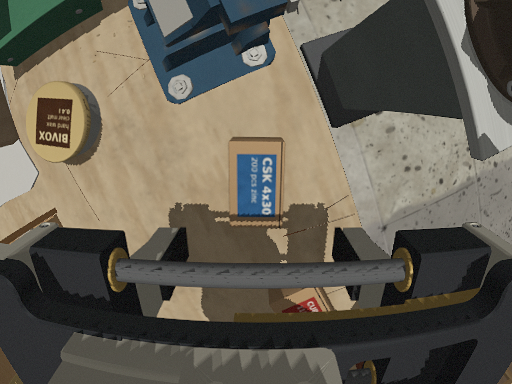

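The carton (258,182) is centred and square to the jaws. The red carton and the vice are both clear of the gripper.

```bash
python3 -m creep '[[0,0,0,5,0,0,100],[0,0,0,5,0,0,100],[0,0,0,4,0,0,100],[0,0,0,1.7,0,0,100],[0,0,0,0,0,0,100]]'
python3 -c "from h import *; go(.446,.0625,.012,157.2)"
python3 -m creep '[[0,0,0,0,0,0,40],[0,0,0,0,0,0,40],[0,0,0,0,0,0,40],[0,0,0,0,0,0,40],[0,0,0,0,0,0,40],[0,0,0,0,0,0,40]]' 25
python3 -c "from h import *; go(.446,.0625,.14,157.2)"
```

```text
time_s: 7.85
tcp_pos: [0.4447, 0.0604, 0.0135]
eef_rot: [145.5, 89.7, -147.4]
contact_force: [0.1, -0.4, 0.2]
gripper_width: 0.0877
t 7.85 tcp [0.4447 0.0604 0.0135] yaw 157.1 turn [-0.002 -0.005 -0.003] then cm [ 0.15 -0.04  0.24] (now axes [ 0.15 -0.04  0.24] ) F [ 0.1 -0.4  0.2] w 0.0877 j6 -56.0
time_s: 8.45
tcp_pos: [0.4467, 0.0628, 0.0163]
eef_rot: [-38.1, 89.9, 29.1]
contact_force: [-2.5, 0.4, 7.3]
gripper_width: 0.0548
t 8.45 tcp [0.4467 0.0628 0.0163] yaw 157.21 turn [0.    0.001 0.001] then cm [-12.37   0.05  -0.05] (now axes [-12.37   0.04  -0.04] ) F [-2.5  0.4  7.3] w 0.0548 j6 -56.0
```

```bash
python3 -m creep '[[0,0,0,-2,0,0,40],[0,0,0,-4,0,0,40],[0,0,0,-4.5,0,0,40],[0,0,0,-4.5,0,0,40],[0,0,0,-4,0,0,40],[-0.15,0,0,0,0,0,40],[-0.15,0,0,0,0,0,40],[0,0,0,0,0,0,40]]'
python3 -c "from h import *; go(.604,-.283,.2,-5.3)"
```

```text
time_s: 9.25
tcp_pos: [0.4458, 0.0625, 0.2056]
eef_rot: [17.9, 90.0, 102.4]
contact_force: [-0.1, -0.7, -3.5]
gripper_width: 0.055
t 9.25 tcp [0.4458 0.0625 0.2056] yaw 174.52 turn [-0.003  0.    -0.   ] then cm [  0.56 -18.94 -32.94] (now axes [  0.54 -19.05 -32.88] ) F [-0.1 -0.7 -3.5] w 0.055 j6 -39.0
```

Held (3.5 N weight). First I move sideways, then outward to the box.

```bash
python3 -m creep '[[0,0,0,0,-1,-3.5,40],[0,0,0,0,-1,-4,40],[0,0,0,0,-1,-4.5,40],[0,0,0,0,-2,-4.5,40],[0,0,0,0,-3,-4,40],[0,0,0,0,-3,-4,40],[0,0,0,0,-3,-4,40],[0,0,0,0,-3,-3,40]]'
python3 -m creep '[[0,0,0,0,-2,-1.4,40],[0,0,0,0,0,0,40],[0,0,0,0,0,0,40]]'
python3 - <<'E'
from h import *
n='top'
im,d=r.capture(n); W=cloud(n,d); cv2.imwrite(f'pics/{n}4.png',im[110:230,250:410])
im2,d=r.capture('side'); W=cloud('side',d); 
o=r.masks_of('blue_carton','side')[:1]
if o:
  p=W[o[0]['pixels']]; print(o[0]['score'],np.nanpercentile(p,[3,50,97],axis=0).round(3))
cv2.imwrite('pics/c4.png',np.hstack([cv2.resize(im[120:220,280:400],(480,400),interpolation=2),cv2.resize(im2[120:220,210:290],(320,400),interpolation=2)]))
go(.603,-.283,.026,-5.3)
E
```

```text
time_s: 10.05
tcp_pos: [0.5848, -0.2701, 0.2044]
eef_rot: [85.4, 89.9, 169.4]
contact_force: [1.1, 0.5, -1.2]
gripper_width: 0.0545
time_s: 10.35
tcp_pos: [0.6025, -0.2835, 0.2037]
eef_rot: [77.9, 89.8, 162.0]
contact_force: [-0.3, -0.0, -3.0]
gripper_width: 0.0547
0.53 [[ 0.573 -0.307  0.189]
 [ 0.598 -0.241  0.213]
 [ 0.631 -0.234  0.23 ]]
t 10.5 tcp [ 0.6026 -0.2826  0.2055] yaw 174.34 turn [-0.006  0.    -0.001] then cm [17.95 -0.04 -0.03] (now axes [17.95 -0.05 -0.04] ) F [-0.4 -0.4 -2.5] w 0.0546 j6 3.0
```

View pics/c4.png

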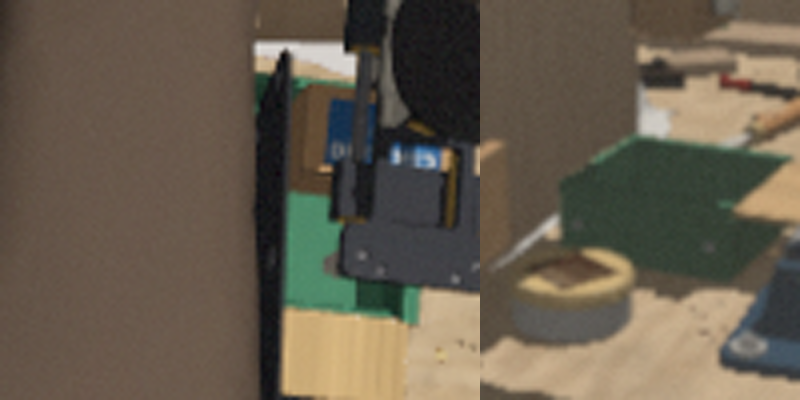

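The top crop shows the carton held level under the gripper and over the open box. The side crop shows the tin untouched and the cover back. I'll lower it.

```bash
python3 -m creep '[[0,0,0,3,0,0,40],[0,0,0,4,0,0,40],[0,0,0,4,0,0,40],[0,0,0,3,0,0,40],[0,0,0,1.5,0,0,40],[0,0,0,1,0,0,40],[0,0,0,0.5,0,0,40],[0,0,0,0,0,0,40]]'
python3 -c "from h import *; go(.603,-.283,.0225,-5.3)"
```

```text
time_s: 11.3
tcp_pos: [0.6037, -0.2835, 0.0363]
eef_rot: [-102.0, 89.9, -17.6]
contact_force: [-0.9, -0.7, -2.9]
gripper_width: 0.055
t 11.3 tcp [ 0.6037 -0.2835  0.0363] yaw 174.4 turn [-0.005 -0.     0.001] then cm [1.38 0.08 0.04] (now axes [1.38 0.08 0.04] ) F [-0.9 -0.7 -2.9] w 0.055 j6 3.0
```

```bash
python3 -m creep '[[0,0,0,0.6,0,0,40],[0,0,0,0.4,0,0,40],[0,0,0,0.2,0,0,40],[0,0,0,0,0,0,40]]'
python3 -m creep '[[0,0,0,0.1,0,0,40],[0,0,0,0,0,0,40]]'
```

```text
time_s: 11.7
tcp_pos: [0.6031, -0.2835, 0.0234]
eef_rot: [79.8, 90.0, 164.2]
contact_force: [-1.0, -0.7, -2.6]
gripper_width: 0.0549
time_s: 11.9
tcp_pos: [0.6033, -0.2835, 0.0226]
eef_rot: [-98.1, 90.0, -13.7]
contact_force: [0.0, -0.3, -2.7]
gripper_width: 0.0553
```

```bash
python3 -m creep '[[0,0,0,0.1,0,0,40],[0,0,0,0,0,0,40]]'
python3 -m creep '[[0,0,0,0.1,0,0,40],[0,0,0,0,0,0,40]]'
```

```text
time_s: 12.1
tcp_pos: [0.6034, -0.2836, 0.0224]
eef_rot: [-120.6, 90.0, -36.2]
contact_force: [-2.4, 1.9, 4.7]
gripper_width: 0.0548
time_s: 12.3
tcp_pos: [0.6034, -0.2835, 0.0224]
eef_rot: [-119.4, 89.9, -35.0]
contact_force: [-4.4, 3.2, 12.0]
gripper_width: 0.0548
```

On the floor (force now +12 N). I'll ease off, let go and rise.

```bash
python3 -m creep '[[0,0,0,-0.1,0,0,40],[0,0,0,0,0,0,78],[0,0,0,0,0,0,78],[0,0,0,0,0,0,78],[0,0,0,0,0,0,78],[0,0,0,-2,0,0,78],[0,0,0,-3,0,0,78],[0,0,0,-5,0,0,78]]'
python3 -m creep '[[0,0,0,-5,0,0,78],[0,0,0,0,4,0,78],[0,0,0,0,4,0,78],[0,0,0,0,4,0,78],[0,0,0,0,2.3,0,78],[0,0,0,0,0,0,60]]'
python3 - <<'E'
from h import *
im,d=r.capture('wrist'); W=cloud('wrist',d)
o=r.masks_of('blue_carton','wrist')[:1]
if o: print(o[0]['score'],o[0]['rect'],top(W,o[0]['pixels']))
bar=(W[...,2]>.08)&(W[...,2]<.094)&(abs(W[...,0]-.46)<.06)&(abs(W[...,1]+.27)<.06)
print('bar',cv2.minAreaRect((W[bar][:,:2]*1000).astype(np.float32)))
cv2.imwrite('pics/w5.png',im); go(.4595,-.2715,.069,-5.3)
E
```

```text
time_s: 13.1
tcp_pos: [0.6011, -0.2829, 0.1192]
eef_rot: [80.6, 89.6, 165.0]
contact_force: [0.7, 0.5, -0.1]
gripper_width: 0.0683
time_s: 13.7
tcp_pos: [0.4582, -0.2691, 0.1722]
eef_rot: [-44.1, 90.0, 40.3]
contact_force: [0.8, 0.4, 0.0]
gripper_width: 0.0646
0.71 [98.2, 138.5, 162.6, 230.3] (np.float64(0.04945423356502293), array([ 0.6016, -0.2872,  0.0486]), [array([ 604.2, -284.5]), array([91.2, 55.7]), np.float64(83.7)], 3720)
bar ((463.0882873535156, -271.3501892089844), (68.10926818847656, 15.794220924377441), 84.70343017578125)
t 13.8 tcp [ 0.4612 -0.2696  0.1722] yaw 174.38 turn [-0.006 -0.     0.002] then cm [10.32  0.15 -0.2 ] (now axes [10.32  0.16 -0.2 ] ) F [ 0.1 -0.2 -0.2] w 0.0571 j6 4.0
```

View pics/w5.png

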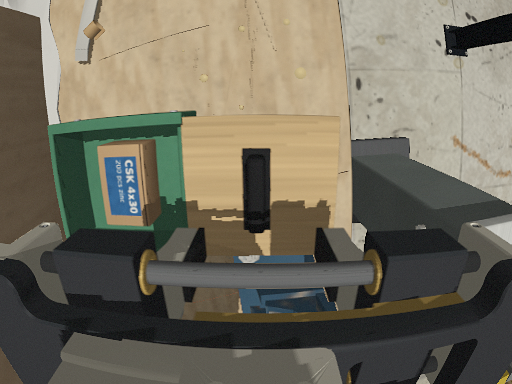

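The carton lies flat in the box at (128,182), top at 0.049 m against 0.048 expected, panel up. Now I grip the bar (257,190) and close the cover.

```bash
python3 -m creep '[[0,0,0,4,0,-0.1,60],[0,0,0,4,0,-0.1,60],[0,0,0,2,0,0,60],[0,0,0,0,0,0,60]]'
python3 -m creep '[[0,0,0,0,0,0,0],[0,0,0,0,0,0,0],[0,0,0,0,0,0,0],[0,0,0,0,0,0,0],[0,0,0,0,0,0,0],[0,0,0,0,0,0,0]]' 20
python3 -c "from h import *; go(.604,-.284,.072,-5.3)"
```

```text
time_s: 14.2
tcp_pos: [0.4595, -0.271, 0.0682]
eef_rot: [82.7, 89.6, 167.0]
contact_force: [-0.9, 0.1, 0.8]
gripper_width: 0.0523
time_s: 14.8
tcp_pos: [0.4611, -0.2715, 0.0722]
eef_rot: [-99.5, 89.9, -15.1]
contact_force: [-0.1, 0.9, 2.8]
gripper_width: 0.0163
t 14.8 tcp [ 0.4611 -0.2715  0.0722] yaw 174.4 turn [-0.005 -0.     0.001] then cm [  0.02 -14.35   0.08] (now axes [  0.04 -14.35   0.15] ) F [-0.1  0.9  2.8] w 0.0163 j6 4.0
```

```bash
python3 -m creep '[[0,0,0,0,-1,0,0],[0,0,0,0,-2,0,0],[0,0,0,0,-2.5,0,0],[0,0,0,0,-2.5,0,0],[0,0,0,0,-2.5,0,0],[0,0,0,0,-2,0,0],[0,0,0,0,-1,0,0],[0,0,0,0,-0.5,0,0]]' 
python3 -m creep '[[0,0,0,0,-0.3,0,0],[0,0,0,0,-0.1,0,0],[0,0,0,0,0,0,0]]'
```

```text
time_s: 15.6
tcp_pos: [0.6019, -0.2848, 0.0722]
eef_rot: [-87.1, 89.9, -2.6]
contact_force: [-1.0, 4.1, 7.5]
gripper_width: 0.0162
time_s: 15.9
tcp_pos: [0.6052, -0.285, 0.0722]
eef_rot: [-79.2, 89.9, 5.2]
contact_force: [-0.9, 3.9, 5.1]
gripper_width: 0.016
```

```bash
python3 -m creep '[[0,0,0,0,-0.2,0,0],[0,0,0,0,0,0,0]]'
python3 -m creep '[[0,0,0,0,-0.2,0,0],[0,0,0,0,-0.1,0,0],[0,0,0,0,0,0,0]]'
```

```text
time_s: 16.1
tcp_pos: [0.6055, -0.2851, 0.0722]
eef_rot: [71.5, 89.9, 155.9]
contact_force: [-5.4, 5.7, 8.9]
gripper_width: 0.0157
time_s: 16.4
tcp_pos: [0.6055, -0.2851, 0.0721]
eef_rot: [81.7, 89.6, 166.1]
contact_force: [-13.5, 6.8, 16.2]
gripper_width: 0.0158
```

Home stop reached: force rises and the bar stays at 0.6055, a travel of 0.145. I'll let go, rise and check.

```bash
python3 -m creep '[[0,0,0,0,0,0,50],[0,0,0,0,0,0,50],[0,0,0,0,0,0,50],[0,0,0,0,0,0,50],[0,0,0,-2,0,0,50],[0,0,0,-4,0,0,50],[0,0,0,-5,0,0,60]]' 
python3 -m creep '[[0,0,0,0,3,-3.5,60],[0,0,0,0,3,-3.5,60],[0,0,0,0,3,-3.5,60],[0,0,0,0,0,0,60]]'
python3 - <<'E'
from h import *
im,d=r.capture('wrist'); cv2.imwrite('pics/w6.png',im)
W=cloud('wrist',d); bar=(W[...,2]>.08)&(W[...,2]<.095)&(abs(W[...,0]-.6)<.06)&(abs(W[...,1]+.28)<.06)
print('bar wrist',bar.sum(),cv2.minAreaRect((W[bar][:,:2]*1000).astype(np.float32)))
im2,d2=r.capture('top'); im3,d3=r.capture('side')
for n,dd,q in [('top',d2,'red_carton'),('top',d2,'wax_tin'),('top',d2,'cover_grip'),('side',d3,'red_carton'),('side',d3,'wax_tin'),('side',d3,'cover')]:
    W=cloud(n,dd)
    for o in r.masks_of(q,n)[:1]: print(n,q,round(o['score'],2),*top(W,o['pixels']))
W=cloud('side',d3); bar=(W[...,2]>.08)&(W[...,2]<.095)&(abs(W[...,0]-.6)<.04)&(abs(W[...,1]+.28)<.05)
if bar.sum()>4: print('bar side',bar.sum(),cv2.minAreaRect((W[bar][:,:2]*1000).astype(np.float32)))
go(.6,-.28,.2,-5.3)
E
```

```text
time_s: 17.1
tcp_pos: [0.6079, -0.2857, 0.1804]
eef_rot: [82.1, 89.7, 166.5]
contact_force: [1.3, 0.0, 0.8]
gripper_width: 0.0475
time_s: 17.5
tcp_pos: [0.5057, -0.3845, 0.1819]
eef_rot: [101.5, 90.0, -174.3]
contact_force: [1.1, -0.1, -0.3]
gripper_width: 0.053
bar wrist 0 ((0.0, 0.0), (0.0, 0.0), 0.0)
top red_carton 0.86 0.052836874461032315 [0.4519 0.2468 0.0504] [array([452.5, 247.4]), array([ 59.6, 110.3]), np.float64(5.6)] 915
top wax_tin 0.95 0.04206834072895127 [ 0.6307 -0.0953  0.0396] [array([631.1, -97.3]), array([91.8, 94.6]), np.float64(64.9)] 913
top cover_grip 0.57 0.0647675311805942 [ 0.652  -0.2329  0.0622] [array([ 646.4, -235. ]), array([23.7, 66.9]), np.float64(84.4)] 165
side red_carton 0.94 0.05032875431690982 [0.4487 0.2585 0.0496] [array([450.5, 249.3]), array([ 59.9, 112.5]), np.float64(5.5)] 946
side wax_tin 0.66 0.03974719544267652 [ 0.6254 -0.0879  0.039 ] [array([626.7, -94.2]), array([91.2, 92.2]), np.float64(22.6)] 333
side cover 0.81 0.07908746152585244 [ 0.598  -0.2625  0.08  ] [array([ 596.8, -276.2]), array([65.2, 15.6]), np.float64(71.0)] 43
bar side 43 ((602.0731201171875, -281.1999816894531), (68.35165405273438, 16.391250610351562), 83.76057434082031)
t 17.95 tcp [ 0.5099 -0.3811  0.1813] yaw 174.46 turn [-0.004  0.    -0.   ] then cm [-1.87 -8.04 10.9 ] (now axes [-1.87 -8.   10.93] ) F [0.4 0.7 0.5] w 0.0524 j6 14.0
```

View pics/w6.png

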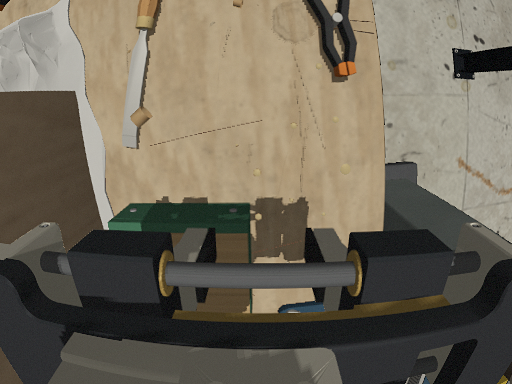

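From here the box is mostly hidden behind the fingers. The tin and the red carton measure unmoved. I'll move further away for a clear top view.

```bash
python3 -m creep '[[0,0,0,-2,3,-3,60],[0,0,0,0,3,-3.8,60],[0,0,0,0,3,-3.8,60],[0,0,0,0,3,-3.8,60],[0,0,0,0,3,-3.8,60],[0,0,0,0,0,0,60],[0,0,0,0,0,0,60]]'
python3 - <<'E'
from h import *
im,d=r.capture('top'); W=cloud('top',d); hsv=cv2.cvtColor(im,cv2.COLOR_BGR2HSV)
roi=(W[...,0]>.49)&(W[...,0]<.70)&(W[...,1]<-.18)&(W[...,1]>-.39)
gr=roi&(hsv[...,0]>50)&(hsv[...,0]<95)&(hsv[...,1]>90)&(W[...,2]>.055)&(W[...,2]<.08)
for k,m in [('green',gr),('bar',roi&(W[...,2]>.08)&(W[...,2]<.095))]:
    print(k,m.sum(),cv2.minAreaRect((W[m][:,:2]*1000).astype(np.float32)) if m.sum() else '')
cv2.imwrite('pics/t7.png',cv2.resize(im[120:240,240:400],(800,600),interpolation=2)); print(np.round(r.get_state()['contact_force'],1))
E
```

```text
time_s: 18.65
tcp_pos: [0.3413, -0.5488, 0.2012]
eef_rot: [45.9, 90.0, 130.2]
contact_force: [0.5, -0.1, -0.8]
gripper_width: 0.0526
green 506 ((605.5878295898438, -281.111083984375), (148.22483825683594, 155.46693420410156), 84.81038665771484)
bar 167 ((605.88916015625, -282.0404357910156), (68.81076049804688, 16.644546508789062), 83.79075622558594)
[1.1 0.9 0.4]
```

View pics/t7.png

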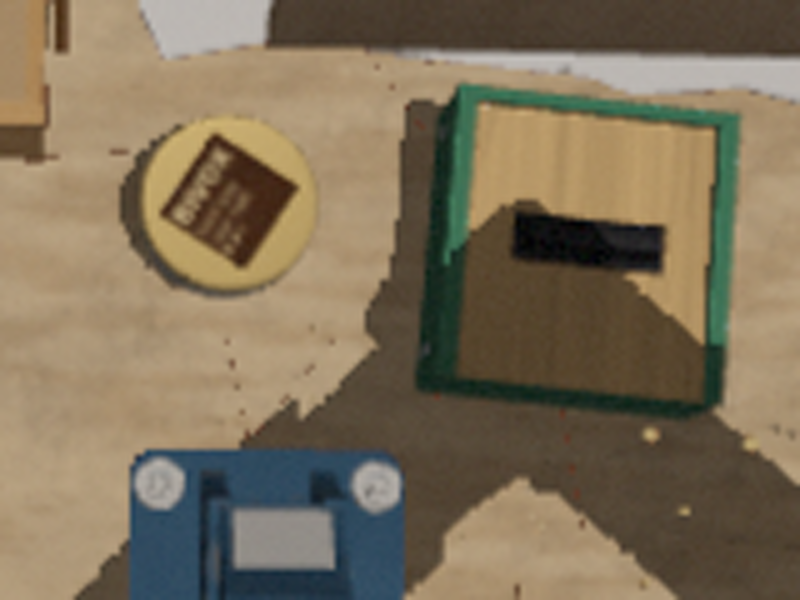

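The cover is home: the bar at (588,242) is centred on the box, and both centres measure x=0.606. The tin is in place.

```bash
python3 -c "
from plant import r
print(r.close_job())"
```

```text
the job is handed in; nothing more can be done
None
```

The job is done and handed in at about 18.7 s of the 64 s allowed. I slid the cover back to its stop, laid the blue carton in the box, let go of it, and slid the cover home over it.

**Last checks**
- **Cover:** it ended with the bar and box centres within 1 mm of each other in the top view. It travelled 0.145 m from fully back and pressed against the home stop at about 14 N.
- **Carton:** before closing, it lay flat with its panel up. Its top measured 0.049 m against 0.048 m expected.
- **Red carton and wax tin:** both measured where they started, within about 2 mm.
- **Robot:** the arm is well clear of everything.

**Forces and disagreements**
- **Highest force seen:** about 40 N in all at the wrist (27 N along the slide), while pulling the cover against its back stop. The limits are 120 N at the wrist and 40 N for the arm or gripper body.
- **Wrist view after closing:** the fingers hid the box, so that check failed. I used the clear top view instead.
- **Side camera:** it put the bar about 4 mm lower in x than the top view did. I put this down to calibration and depth error.

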